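Unlatch the sagging gate bolt and hold the gate ajar

ROBOT

A 6-joint arm with a two-finger parallel gripper is mounted at the origin on a cart in front of the work surface, level with it; the furniture and walls round the work are solid. World frame = base frame: x ahead of the robot, y to its left, z up, the work surface at z = 0. Lengths are in m, angles in rad, forces in N, time in s.
With the tool pointing down it reaches from about 0.4 to 0.925 m from the base axis. Payload 3.4 kg.
Tool frame: the origin (TCP) lies midway between the tips of the shut fingers; the grasp point (between the pads) lies behind it (r.pinch_z is the z of the grasp point in the tool frame, in m); z points along the fingers, y is the line along which they close (so a half turn about z gives the same grasp; the last joint's range is limited). The gripper opens to 85 mm and grips with 20 to 120 N. Pads are 22 mm wide; open, the fingers measure 114 mm over their backs; the gripper's body (76 mm by 85 mm) begins 54 mm behind the grasp point. The pads swing forward as they close: fully open they stand 13 mm farther back than shut.
Start: joints at [1.083, 0.307, 1.506, -0, 1.328, -0.073], TCP at [0.232, 0.526, 0.21] pointing down, gripper open.
Joint ranges: [-3.12, 3.12], [-1.05, 2.28], [0.14, 2.33], [-1.42, 4.57], [0.1, 2.73], [-2.68, 2.68]. Speed limits (rad/s): [2.57, 2.57, 3.14, 3.14, 3.14, 3.14].

INTERFACE

Orientations are given as a unit quaternion [w, x, y, z].
In Python, from workcell import r, hand, kinematics, vision, job gives the robot as it stands. Calls block until the motion is done:
- r.move_ptp(position, orientation): joint-space move of the TCP to a pose.
- r.movel(position, rotation=None, velocity=0.15, max_force=None): straight line of the TCP; rotation=None keeps the orientation; velocity is the mean speed in m/s. With max_force (N) it stops when the force on the tool has changed by that much, and returns True; else False.
- r.move_j(angles): joint-space move.
- hand.open_gripper() and hand.grab(): open the fingers fully, or close them until they stop; the grip force is fixed at half the most.
- r.dwell(seconds).
- kinematics.solve_ik(position, orientation): joint angles nearest the present ones, or None.
- r.get_obs(): the state.
- vision.snapshot(name): name is "scene" or "top" or "wrist"; returns (picture, depth): 400x640x3 uint8, blue, green, red; 400x640 float32, m along the optical axis (not along the pixel's ray), 0 where there is no reading.
- vision.get_calibration(name): a dict with "fx", "fy", "cx", "cy" (pixels), "xyz" and "rotation" of the camera in the world; the wrist camera has in their place "hand_eye" (4x4, takes a point from camera to tool coordinates, whose origin is the TCP and whose axes are the flange's). Camera axes: x right, y down, z forward; pixel columns grow to the right and rows downward; lengths in m; the calibration is good to about 2 mm. A picture is of the moment at which its call begins: read the wrist's pose just before it. get_calibration takes no time and is no camera call.
A pose or a line that the arm cannot do raises r.IKError and nothing moves.
- job.finish_job(): hands the job in; it is judged then, once.
The state is a dict: "clock": time; "qpos": joint angles; "dq": joint speeds; "joint_efforts": joint torques, N m; "position": TCP position; "tool_rot": TCP orientation; "wrist_force": force on the tool from outside, world axes, zero at the start; "wrist_torque": the same for the moment, N m; "width": opening from 0.0 (shut) to 1.0 (fully open); "grasp_force": force on a finger pad.
Only numpy, scipy, OpenCV 4.12 (cv2) and the standard library are available. Lean on these libraries where they do the work, as an engineer would, in place of code of your own. Each camera call takes 0.05 s, during which the arm holds its last target. There are 200 camera calls.

TASK

A colleague is about to reach for the brown bottle: open the gate of whichever bay of the bottle pen it stands in. Take that gate's red knob, lift the sagging bolt so that its nose clears the keeper's bent-up lip, draw it back towards the hinge until it is clear, then swing the gate towards you to about 25 degrees. The gate is sprung, so finish while still gripping the knob and holding the gate ajar; leave the other gate bolted and do not disturb the bottles or the things around.

Things in the scene. Friction and masses are not known exactly. Their poses are not given: they have to be found in the camera images.
- pen: two-bay bottle pen fixed to the bench: base 150 x 350 x 8 mm, clear walls, open top, 120 mm high. Origin: middle of its underside; +x points to its back, +y to its left bay (seen from the robot), z up. A divider at y = 0 parts the bays. The two gates fill its front, plane x = -60 mm, and meet at a middle post 56 mm wide.
- amber_bottle: brown bottle with a black cap, 50 mm in diameter, 108 mm high, standing in one of the two bays; origin in the middle of its underside. The bay it stands in (its y in the pen's frame above 0: left, below 0: right) tells which gate to open.
- clear_bottle: clear bottle with a blue cap, 46 mm in diameter, 90 mm high, standing in the other bay; origin in the middle of its underside.
- knob_left: red upright round knob of the left gate's bolt, 18 mm in diameter, 22 mm high; origin at its centre, 167 mm above the bench while the bolt sags. Its underside is 12 mm above the axis of the bolt's round 10 mm shank; the gate's top is at 120 mm. Fingers can take it from above, best one before and one behind the gate. Grip it with about 40 N.
- bolt_left_pull (a joint): how far the left bolt is drawn back, m: starts between 0 and 0.006, range -0.006 to 0.038. Drawing slides the bolt and its knob along the gate, away from the middle post towards the gate's hinge (+y of the pen while the gate is shut), friction about 1 N. It is clear of the keeper from 0.022 on; it stays where it is left.
- bolt_left_lift (a joint): lift of the sagging left bolt, rad: 0 = hanging down (it falls back when let go), at most 0.30. It pivots at its tail, 64 mm beyond the knob on the hinge side, so raising the knob by 10 mm gives about 0.16. With the knob 10 to 17 mm above its sagging height the nose passes over the keeper's lip; gripping fingers slip or lag a little, so aim high.
- gate_left (a joint): angle of the left gate, rad: 0 = shut, grows as its free edge swings towards the robot (clockwise seen from above), at most 1.1. Bolted, it has less than 0.04 of play. A spring closes it with about 0.12 to 0.2 N m.
- gate_left_hinge (a point): point on the upright hinge axis of the left gate at the outer front corner of the pen, 120 mm above the bench; the gate turns about it. The sagging, undrawn knob stands 99 mm from this axis.
- knob_right: red upright round knob of the right gate's bolt, 18 mm in diameter, 22 mm high; origin at its centre, 167 mm above the bench while the bolt sags. Its underside is 12 mm above the axis of the bolt's round 10 mm shank; the gate's top is at 120 mm. Fingers can take it from above, best one before and one behind the gate. Grip it with about 40 N.
- bolt_right_pull (a joint): how far the right bolt is drawn back, m: starts between 0 and 0.006, range -0.006 to 0.038. Drawing slides the bolt and its knob along the gate, away from the middle post towards the gate's hinge (-y of the pen while the gate is shut), friction about 1 N. It is clear of the keeper from 0.022 on; it stays where it is left.
- bolt_right_lift (a joint): lift of the sagging right bolt, rad: 0 = hanging down (it falls back when let go), at most 0.30. It pivots at its tail, 64 mm beyond the knob on the hinge side, so raising the knob by 10 mm gives about 0.16. With the knob 10 to 17 mm above its sagging height the nose passes over the keeper's lip; gripping fingers slip or lag a little, so aim high.
- gate_right (a joint): angle of the right gate, rad: 0 = shut, grows as its free edge swings towards the robot (anticlockwise seen from above), at most 1.1. Bolted, it has less than 0.04 of play. A spring closes it with about 0.12 to 0.2 N m.
- gate_right_hinge (a point): point on the upright hinge axis of the right gate at the outer front corner of the pen, 120 mm above the bench; the gate turns about it. The sagging, undrawn knob stands 99 mm from this axis.
- keeper (a point): the steel keepers on top of the middle post, one a side; the point lies between them, level with the lips' top, 132 mm above the bench. Each has two upright cheeks, 46 mm tall, that block the gate until the bolt is drawn, and a yellow bent-up lip. While a bolt sags, the nose under its tip hangs 9.5 mm deep behind the lip, so that drawing it without lifting stops at about 0.0095 m.
- centrifuge_corner (a point): upper front right corner of the bulk of the fixed grey centrifuge to the left of the pen: the machine reaches from here 290 mm to the left (+y) and 600 mm back (+x), up to 270 mm high; the arm must pass in front of it or above it.
- dish: flat round dish with lid, 90 mm across, 16 mm high, a bystander; origin under its middle
- film_box: white and purple carton, 55 x 115 x 55 mm, a bystander; origin under its middle
- beaker: small glass beaker, 52 mm across, 60 mm high, a bystander; origin under its middle

How it is judged:
By the outcome, as a careful person would: the job done as asked, in the order asked, and still so for the second after the job is handed in, while the arm keeps its last pose, push and grip.
It also fails if it takes over 34 s, if anything falls off the work surface, if the arm or the gripper's body presses on something with over 40 N, if the wrist force passes 120 N, or if a joint passes its speed limit or range.

## Working session

There is one attempt and no reset: what is moved stays moved. The work goes in short steps, each a Python script; the robot and the scene stay as the last script left them, time stands still between calls to the robot, and variables do not carry over. Pictures are saved under pics/ and viewed, at most 10 in all, crops included, and the job is handed in when it is done.

```bash
mkdir -p pics; ls
python3 - <<'E'
from workcell import r,hand,kinematics,vision,job
import cv2,numpy as np
for n in("scene","top"):
    p,d=vision.snapshot(n); cv2.imwrite(f"pics/{n}1.png",p); np.savez(f"{n}1.npz",p=p,d=d); print(n,vision.get_calibration(n))
print(r.pinch_z,r.get_obs()); print(vision.get_calibration("wrist"))
E
```

```text
pics
scene {'fx': 426.0193166011053, 'fy': 426.0193166011053, 'cx': 320.5116561787575, 'cy': 197.6764321102101, 'xyz': array([-0.66672462,  0.68339451,  1.03169557]), 'rotation': array([ 0.2503095 , -0.45406618,  0.75174993, -0.40748141])}
top {'fx': 484.57523479332383, 'fy': 484.57523479332383, 'cx': 314.5527915513288, 'cy': 197.00856799879904, 'xyz': array([-0.21237936,  0.12070898,  1.84086051]), 'rotation': array([ 0.14597104, -0.65925664,  0.72160022, -0.1528603 ])}
-0.0187 {'clock': 0.1, 'qpos': array([ 1.08250246e+00,  3.07501637e-01,  1.50753760e+00,  3.06232896e-06,
        1.32842476e+00, -7.35091430e-02]), 'dq': array([-0.00101364,  0.00013464, -0.00128551, -0.00186045, -0.00040372,
        0.00017452]), 'joint_efforts': array([ 2.21748553e-03, -4.58527243e+01, -2.52605850e+01,  1.95296079e-04,
        5.51294012e-03,  7.27526327e-06]), 'position': array([0.2314315 , 0.5256361 , 0.20957317]), 'tool_rot': array([-2.60816548e-04,  2.05909113e-01,  9.78570673e-01, -8.98586972e-04]), 'wrist_force': array([-0.73677678, -0.05744573, -0.65023675]), 'wrist_torque': array([ 0.00037854, -0.02058343,  0.078351  ]), 'grasp_force': 0.0, 'width': 0.9996800490566061}
{'fx': 287.5247390082522, 'fy': 287.5247390082522, 'cx': 312.1881535778829, 'cy': 199.1508192810084, 'hand_eye': array([[-6.23639829e-04, -9.51133790e-01, -3.08778440e-01,
         7.87708310e-02],
       [ 9.99999673e-01, -4.34339291e-04, -6.81799057e-04,
        -2.93866597e-04],
       [ 5.14367512e-04, -3.08778765e-01,  9.51133750e-01,
        -1.63914717e-01],
       [ 0.00000000e+00,  0.00000000e+00,  0.00000000e+00,
         1.00000000e+00]])}
```

View pics/scene1.png

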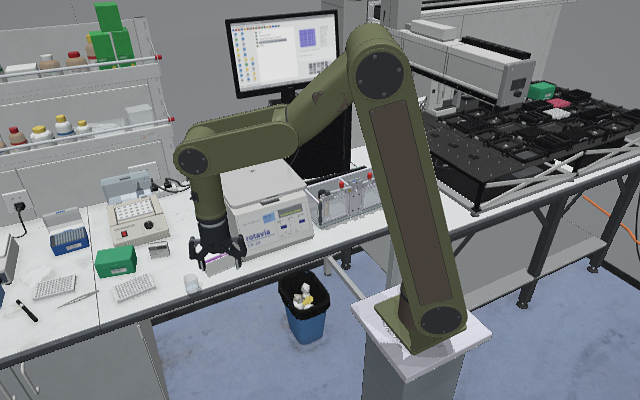

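View pics/top1.png

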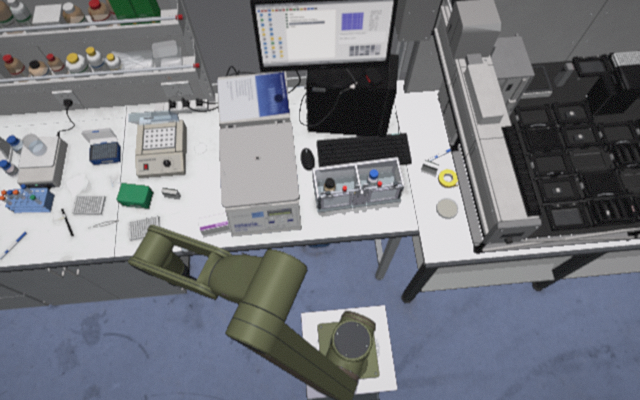

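The scene view shows the pen at about (345,195) with two red knobs. In the top view the pen spans (315-402, 165-210). A dark brown bottle seems to be in the left bay (330,186), and a blue cap in the right (374,175). Next I'll locate the knobs and caps.

```bash
cat > h.py <<'E'
import numpy as np,cv2
from scipy.spatial.transform import Rotation as R
def rot(q): return R.from_quat(np.roll(q,-1)).as_matrix()
def ray(cal,uv):
    return rot(cal["rotation"])@np.array([(uv[0]-cal["cx"])/cal["fx"],(uv[1]-cal["cy"])/cal["fy"],1])
def onplane(o,d,z): return o+d*(z-o[2])/d[2]
def blobs(m,amin=4):
    n,l,s,c=cv2.connectedComponentsWithStats(m.astype(np.uint8))
    return [(c[i],s[i]) for i in range(1,n) if s[i,4]>=amin]
def red(p):
    h=cv2.cvtColor(p,cv2.COLOR_BGR2HSV); return ((h[...,0]<8)|(h[...,0]>172))&(h[...,1]>130)&(h[...,2]>70)
E
python3 - <<'E'
from h import *
from workcell import vision
for n,box in(("top",(300,150,420,225)),("scene",(300,160,400,230))):
    f=np.load(n+"1.npz");p,d=f["p"],f["d"];cal=vision.get_calibration(n);x0,y0,x1,y1=box
    h=cv2.cvtColor(p,cv2.COLOR_BGR2HSV)
    for nm,m,z in(("red",red(p),.167),("blue",(h[...,0]>100)&(h[...,0]<125)&(h[...,1]>130)&(h[...,2]>60),.09),("dark",(h[...,2]<60)&(h[...,1]>0),.108)):
        k=np.zeros_like(m);k[y0:y1,x0:x1]=m[y0:y1,x0:x1]
        for c,s in blobs(k,6): print(n,nm,c.round(1),s,onplane(cal["xyz"],ray(cal,c),z).round(4), d[int(c[1]),int(c[0])])
    cv2.imwrite(f"pics/{n}crop.png",cv2.resize(p[y0:y1,x0:x1],None,fx=6,fy=6,interpolation=cv2.INTER_CUBIC))
E
```

```text
top red [379.3 183.7] [378 182   4   5  15] [ 0.5784 -0.1832  0.167 ] 1.8485497
top red [344.4 187.9] [343 186   4   5  15] [ 0.5727 -0.048   0.167 ] 1.8436271
top blue [373.4 173.9] [370 170   8   9  60] [ 0.6606 -0.1799  0.09  ] 1.9632148
top dark [307.5 159.5] [302 150  12  20 179] [0.7417 0.0811 0.108 ] 2.0530481
top dark [359.6 155.6] [ 318  150   93   16 1005] [ 0.74   -0.1324  0.108 ] 2.0667982
top dark [329.2 183.2] [325 179   9   9  66] [0.6268 0.0038 0.108 ] 1.9173204
top dark [319. 205.] [318 201   3   8  10] [0.5363 0.0529 0.108 ] 1.948048
scene red [369.4 175.4] [368 173   4   6  23] [ 0.5771 -0.1833  0.167 ] 1.7131836
scene red [340.9 184.3] [339 181   5   7  28] [ 0.5709 -0.0463  0.167 ] 1.6598364
scene blue [301.9 220.8] [300 220   5   3   8] [0.5199 0.1504 0.09  ] 1.5452131
scene dark [323.8 169.1] [300 160  66  26 905] [ 0.8055 -0.0942  0.108 ] 2.0039146
scene dark [390.4 194. ] [381 160  19  69  69] [ 0.495  -0.2346  0.108 ] 0.8649402
scene dark [321.5 193. ] [318 190  12   9  41] [0.6326 0.0077 0.108 ] 1.7151185
```

View pics/topcrop.png

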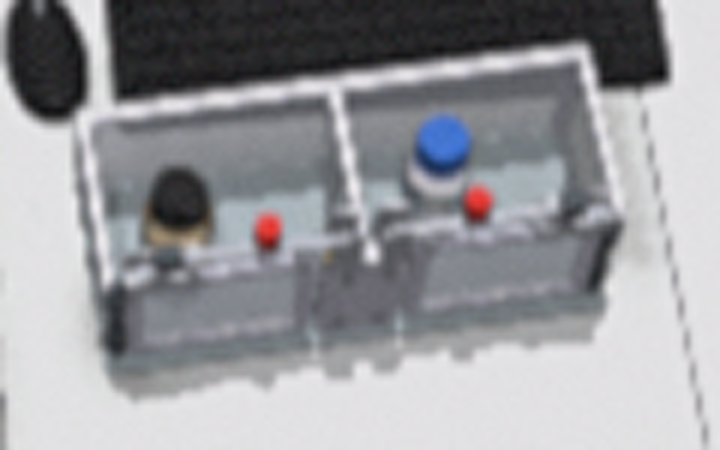

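The brown bottle is in the left bay at about (0.627, 0.005), and the blue-capped one is in the right. The left knob is at (0.572, -0.047), the same from both cameras. I'll go high over the centrifuge and look from close by.

```bash
cat >> h.py <<'E'
def quat(yaw):  # tool down; yaw=pen yaw; tool x = pen +y, tool y = pen +x
    c,s=np.cos(yaw),np.sin(yaw)
    M=np.array([[-s,c,0],[c,s,0],[0,0,-1.]])
    return np.roll(R.from_matrix(M).as_quat(),1)
def wcam(o,cal):
    T=np.eye(4);T[:3,:3]=rot(o["tool_rot"]);T[:3,3]=o["position"];return T@cal["hand_eye"]
E
python3 - <<'E'
from h import *
from workcell import r,vision,kinematics
f=np.load("top1.npz");d=f["d"];cal=vision.get_calibration("top")
v,u=np.mgrid[:400,:640];P=np.stack([(u-cal["cx"])/cal["fx"]*d,(v-cal["cy"])/cal["fy"]*d,d],-1)@rot(cal["rotation"]).T+cal["xyz"]
m=(P[...,2]>.24)&(P[...,2]<.29)&(d>0)&(u>210)&(u<310)&(v>120)&(v<235)
Q=P[m];print("centrifuge x,y,z pct",np.percentile(Q,[1,50,99],axis=0).round(3))
o=r.get_obs();p=o["position"]
r.movel([p[0],p[1],.40],velocity=.25)
q=quat(.044)
print(kinematics.solve_ik([.565,-.05,.34],q))
r.move_ptp([.565,-.05,.34],q)
o=r.get_obs();w,dd=vision.snapshot("wrist");cv2.imwrite("pics/w1.png",w)
cal=vision.get_calibration("wrist");T=wcam(o,cal)
print(o["clock"],o["position"],o["qpos"],T[:3,3])
h=cv2.cvtColor(w,cv2.COLOR_BGR2HSV)
for nm,mm,z in(("red",red(w),.167),("yel",(abs(h[...,0].astype(int)-27)<7)&(h[...,1]>120)&(h[...,2]>90),.132)):
  for c,s in blobs(mm,20):
    ry=T[:3,:3]@np.array([(c[0]-cal["cx"])/cal["fx"],(c[1]-cal["cy"])/cal["fy"],1])
    print(nm,c.round(1),s,onplane(T[:3,3],ry,z).round(4),dd[int(c[1]),int(c[0])])
E
```

```text
centrifuge x,y,z pct [[0.502 0.132 0.242]
 [0.659 0.274 0.255]
 [0.847 0.41  0.27 ]]
[-1.62733952e-01  2.25450259e-01  1.30008628e+00 -4.44089210e-16
  1.61605612e+00 -2.06733952e-01]
3.3833 [ 0.56510905 -0.04908435  0.34011621] [-1.61366539e-01  2.25312719e-01  1.29999515e+00  3.77281305e-04
  1.61607122e+00 -2.06745030e-01] [0.56173661 0.02953164 0.50405709]
red [315.5 174. ] [309 166  14  17 185] [ 0.5692 -0.048   0.167 ] 0.33345973
red [316.  273.3] [310 264  13  19 193] [ 0.5765 -0.1843  0.167 ] 0.37265554
```

View pics/w1.png

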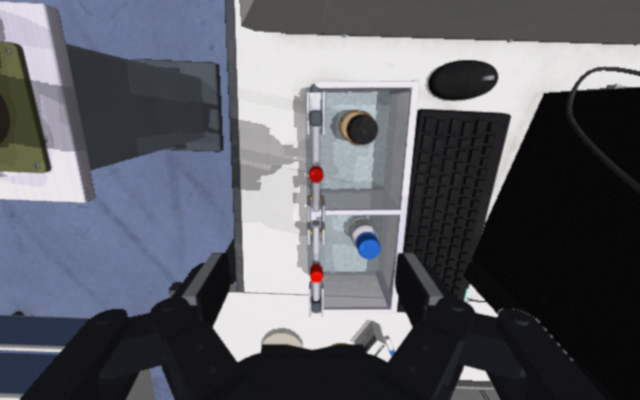

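The wrist view shows the left knob at (316,174), the right knob at (316,273) and the keepers near (317,216). The brown bottle is at (360,127), in the left bay. Pen yaw is about 0.053 rad, and the centrifuge starts at y≈0.13, which leaves enough room. I'll descend, re-measure and grip.

Run:
```python
from h import *
from workcell import r,vision,hand
yaw=.05;q=quat(yaw);k=np.array([.5705,-.0475])
r.movel([*k,.23],q,velocity=.15)
o=r.get_obs();w,dd=vision.snapshot("wrist");cv2.imwrite("pics/w2.png",w)
cal=vision.get_calibration("wrist");T=wcam(o,cal);best=None
for c,s in blobs(red(w),60):
    ry=T[:3,:3]@np.array([(c[0]-cal["cx"])/cal["fx"],(c[1]-cal["cy"])/cal["fy"],1])
    p=onplane(T[:3,3],ry,.167);print(c.round(1),s,p.round(4))
    if np.hypot(*(p[:2]-k))<.006: best=p[:2]
print(best)
if best is not None:
    k=best
    hit=r.movel([*k,.147],q,velocity=.08,max_force=12)
    print("hit",hit,r.get_obs()["position"])
    if not hit:
        hand.grab();r.dwell(.2)
        o=r.get_obs();print({a:o[a] for a in("clock","position","width","grasp_force","wrist_force")})
        w,dd=vision.snapshot("wrist");cv2.imwrite("pics/w3.png",w); np.save("k.npy",k)
```

```text
[309.7 205.2] [300 193  20  25 420] [ 0.5694 -0.0483  0.167 ]
[310.5 336.4] [302 321  18  30 439] [ 0.5766 -0.185   0.167 ]
[ 0.56936709 -0.04827529]
hit False [ 0.56995115 -0.04833891  0.14760379]
{'clock': 6.4167, 'position': array([ 0.56939846, -0.04832878,  0.14718111]), 'width': 0.17121944504119185, 'grasp_force': 58.56309235095978, 'wrist_force': array([-0.29430703, -0.19400734,  2.90841654])}
```

View pics/w3.png

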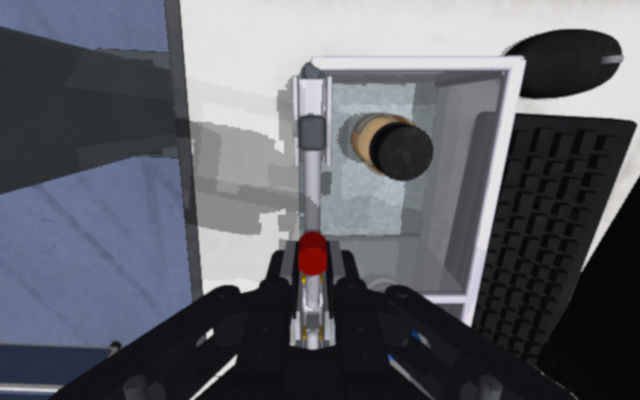

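The knob at (313,252) is between the pads, and the hinge corner shows near (310,72). Now I'll compute the hinge and lift along the bolt's arc.

Run:
```python
from h import *
from workcell import r,vision
yaw=.05;k=np.load("k.npy");Y=np.array([-np.sin(yaw),np.cos(yaw)])
cal=vision.get_calibration("wrist");o=r.get_obs();T=wcam(o,cal)
ry=T[:3,:3]@np.array([(310-cal["cx"])/cal["fx"],(72-cal["cy"])/cal["fy"],1]);hg=onplane(T[:3,3],ry,.12)
print("hinge",hg,np.linalg.norm(hg[:2]-k))
for a in(.12,.245):
    dy=-64*np.cos(a)+23*np.sin(a)+64;dz=23*np.cos(a)+64*np.sin(a)-23
    p=[*(k+Y*dy/1e3),.147+dz/1e3];r.movel(p,velocity=.04)
    o=r.get_obs();print(p,o["position"],o["wrist_force"].round(1),o["width"],o["clock"])
w,_=vision.snapshot("wrist");cv2.imwrite("pics/w4.png",w);np.save("p.npy",p)
for c,s in blobs(red(w),60):print(c,s)
```

```text
hinge [0.56337172 0.04977129 0.12      ] 0.09822970767233648
[np.float64(0.5692064734824075), np.float64(-0.045065674452772854), np.float64(0.15449617989112976)] [ 0.56908476 -0.04497006  0.15418182] [ 0.8 -0.2 -3.6] 0.1708157537071546 6.8167
[np.float64(0.568992743632548), np.float64(-0.04079464021358322), np.float64(0.1618367632608392)] [ 0.56819111 -0.0403243   0.16160217] [-0.7  1.  -5.2] 0.16963224852140338 7.175
[312.32192513 257.8513369 ] [298 238  29  39 935]
```

View pics/w4.png

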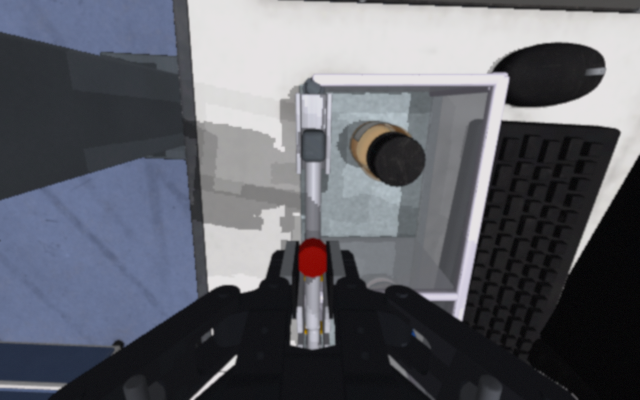

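Lifted: the knob at (312,258) is still firmly between the pads, and the hinge distance of 98 mm matches. Next is the draw, with a force guard.

Run:
```python
from h import *
from workcell import r,vision
yaw=.05;p=np.load("p.npy");Y=np.array([-np.sin(yaw),np.cos(yaw),0])
hit=r.movel(p+Y*.029,velocity=.04,max_force=10)
o=r.get_obs();print(hit,o["position"],(o["position"]-p)@Y,o["wrist_force"].round(1),o["width"],o["clock"])
w,_=vision.snapshot("wrist");cv2.imwrite("pics/w5.png",w)
for c,s in blobs(red(w),60):print(c,s)
```

```text
False [ 0.56718132 -0.01138961  0.16157381] 0.029458813560747473 [-1.4  0.4 -5.9] 0.16998212686686973 8.1
[312.34961998 257.75461455] [299 238  28  39 921]
```

View pics/w5.png

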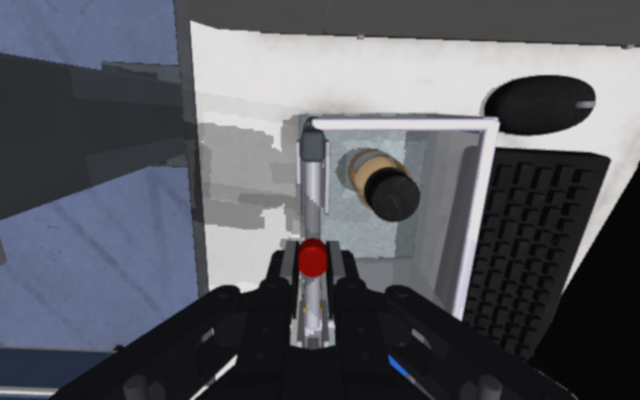

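The bolt slid back without resistance: the knob is unchanged in the hand, and the tail collar is now at the hinge (313,145). Next I'll swing the gate in small arcs, with a guard.

Run:
```python
from h import *
from workcell import r,vision
yaw=.05;p=np.load("p.npy");Y=np.array([-np.sin(yaw),np.cos(yaw),0]);X=np.array([Y[1],-Y[0],0])
p=p+Y*.029;rho=(np.array([.5634,.0498,0])-p)@Y;h=p+Y*rho;print(rho)
for t in np.linspace(0,.46,7)[1:]:
    hit=r.movel(h-rho*(Y*np.cos(t)+X*np.sin(t)),quat(yaw-t),velocity=.04,max_force=12)
    o=r.get_obs();v=o["position"]-h
    print(round(t,3),hit,round(float(np.arctan2(-v@X,-v@Y)),3),o["wrist_force"].round(1),round(o["width"],3),round(o["clock"],2))
    if hit:break
r.dwell(.4)
w,_=vision.snapshot("wrist");cv2.imwrite("pics/w6.png",w)
p,_=vision.snapshot("top");cv2.imwrite("pics/t6.png",cv2.resize(p[150:225,300:420],None,fx=6,fy=6,interpolation=cv2.INTER_CUBIC))
```

```text
0.06176094118440315
0.077 False 0.08 [-2.1  0.9 -6.3] 0.172 8.42
0.153 False 0.153 [-2.6  0.6 -5.6] 0.17 8.68
0.23 False 0.227 [-2.6  0.5 -5.6] 0.171 8.95
0.307 False 0.303 [-2.5  0.5 -4.6] 0.174 9.22
0.383 False 0.379 [-2.6  1.1 -6. ] 0.169 9.48
0.46 False 0.455 [-2.4  0.3 -4.8] 0.169 9.75
```

View pics/w6.png

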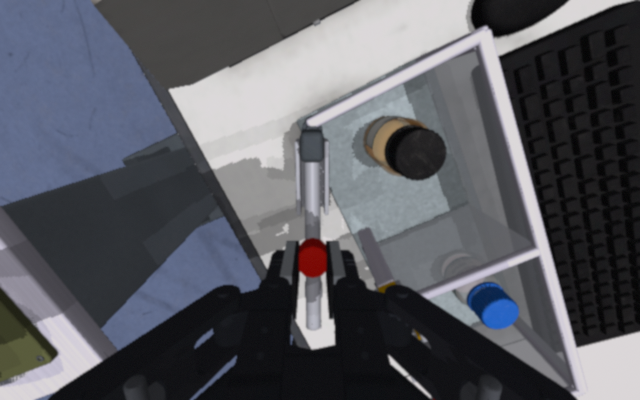

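The gate lies along the hand's axis (312,140 to 312,330) and the pen is turned about 26° relative to it. The bolt nose is free, the knob is gripped at (313,258), and both bottles are standing.

```bash
python3 -c "
from workcell import job
print(job.finish_job())"
```

```text
the job is handed in; nothing more can be done
None
```

The left gate, where the brown bottle stands, is unbolted and held ajar at about 26° with its knob still gripped; the right gate's bolt and both bottles were not touched, and the job is handed in at about 10 s of the 34 s allowed.

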